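# Load a flavour cartridge and index the carousel

## Task

Stand the loose flavour cartridge upright in the empty pocket of the drinks carousel and press it straight down until its stiff seat is all the way down, but gently: never more than 25 N (the seat slides at about 10 N). Then turn the carousel exactly one click counter-clockwise (seen from above; the bar on its hub is the grip), so that the fresh cartridge comes to rest at the dosing post, and let go. Leave the other things on the counter alone.

Things in the scene. Friction and masses are not known exactly. Their poses are not given: they have to be found in the camera images.
- cartridge_mid (a point): centre (half-way up) of the loose cartridge, standing on the counter: 118 mm tall, 0.15 kg, a white cylinder 44 mm in diameter up to 66 mm, then a black cap 28 mm in diameter from 73 mm to the top (grip there); the lowest 6 mm taper to 34 mm. Origin 59 mm above its foot, z up its axis. Five like it are fixed in the carousel
- cartridge_foot (a point): centre of the underside of the same loose cartridge, z up along its axis
- pocket_mouth (a point): centre of the rim of the carousel's empty pocket, a steel cup 46 mm inside, 55 mm outside, rim 115 mm above the counter, 100 mm from the hub's axis on the robot's side. A stiff pad in it (the seat), when up, lies 40 mm below the rim, give or take 5 mm, unreported: to be felt. Neighbouring cartridges stand 100 mm away, tops 185 mm above the counter. z up
- seat (a joint): travel of the pad in the empty pocket: 0 up, 0.008 m fully down at a solid stop. It is stiff: pushed down it slides against a steady friction of about 10 N and stays wherever it is left, so the cartridge alone does not sink it
- hub_grip (a point): middle of the grip bar on the carousel's hub: black, 70 mm long, 14 mm thick, 34 mm high, centre 188 mm above the counter, to be gripped across its thickness from above; below it is the hub's round shaft, 36 mm in diameter. x runs along the bar, z up along the hub's axis; it turns with the carousel, whose deck is 270 mm in diameter
- carousel (a joint): turn of the carousel, positive counter-clockwise from above: 0 at the start; detents at 0, 1.047 (one click) and 2.094 rad (two). Leaving one takes up to about 0.4 N m; past half-way it draws itself into the next. A small fixed steel post outside the rim marks the dosing place, one click from the loading place
- bottle: amber glass bottle, 52 mm in diameter, 170 mm tall, origin at the centre of its underside; to be left alone
- jar: squat glass jar with a white lid, 64 mm in diameter, 80 mm tall, origin at the centre of its underside; to be left alone
- steel_cup: open steel cup, 80 mm in diameter, 85 mm tall, origin at the centre of its underside; to be left alone
- shaker: aluminium shaker, 52 mm in diameter, 94 mm tall, origin at the centre of its underside; to be left alone
- bell: brass counter bell, 84 mm in diameter, 56 mm tall, origin at the centre of its underside; to be left alone
Mind the look-alikes: they are no part of the job. What is shaped like the part that bears cartridge_mid but red, turquoise or yellow is not meant.

How it is judged:
By the outcome, as a careful person would: the job done as asked, in the order asked, and still so for the second after the job is handed in, with the robot touching nothing.
It also fails if it takes over 72 s, if anything falls off the work surface, if the arm or the gripper's body presses on something with over 40 N, if the wrist force passes 120 N, or if a joint passes its speed limit or range.

## Robot

A 7-joint arm with a two-finger parallel gripper is mounted at the origin on the work surface. World frame = base frame: x ahead of the robot, y to its left, z up, the work surface at z = 0. Lengths are in m, angles in degrees, forces in N, time in s.
With the tool pointing down it reaches from about 0.35 to 0.775 m from the base axis. Payload 3.1 kg.
Tool frame: the origin (TCP) lies on the centre line of the jaws, within the pads' length; the fingertips stand 17 mm ahead of it and the grasp point (between the pads) lies 2 mm behind it (robot.tip_reach is the distance from the TCP to the fingertips, in m); z points along the fingers, y is the direction in which the jaws open and shut (so a half turn about z gives the same grasp; the last joint's range is limited). The gripper opens to 85 mm and grips with 20 to 120 N. Pads are 22 mm wide; open, the fingers measure 114 mm over their backs; the gripper's body (76 mm by 85 mm) begins 54 mm behind the grasp point. The pads swing forward as they close: fully open they stand 13 mm farther back than shut.
Start: joints at [61.381, 17.813, 0.802, 86.603, -0.252, 75.585, -1.558], TCP at [0.243, -0.493, 0.248] pointing down, gripper open.
Joint ranges: [-154.91, 154.91], [-16.99, 109.72], [-72.82, 74.43], [7.12, 147.25], [-82.49, 262.49], [11.32, 116.49], [-174.64, 174.64]. Speed limits (degrees/s): [159.86, 159.86, 180, 180, 180, 180, 180].

## Interface

Orientations are given as [roll, pitch, yaw] about the fixed x, y, z axes, in that order (R = Rz(yaw) Ry(pitch) Rx(roll)).
In Python, from station import robot, fingers, vision, workorder, recognise gives the robot as it stands. Calls block until the motion is done:
- robot.move_to(position, orientation): joint-space move of the TCP to a pose.
- robot.line_to(position, orientation=None, velocity=0.15, f_stop=None): straight line of the TCP; orientation=None keeps the orientation; velocity is the mean speed in m/s. With f_stop (N) it stops when the force on the tool has changed by that much, and returns True; else False.
- robot.move_j(angles): joint-space move.
- fingers.gripper_to(opening, force=None): opening from 0.0 (shut) to 1.0 (fully open); force is the grip in N (None keeps the last); returns when the fingers have stopped.
- robot.pause(seconds).
- robot.inverse_kinematics(position, orientation): joint angles nearest the present ones, or None.
- vision.grab_frame(name): name is "side" or "top" or "wrist"; returns the picture (420x560x3 uint8, red, green, blue); there is no depth.
- vision.calibration(name): a dict with "mtx" (3x3 intrinsics, pixels), "extrinsics" (4x4, takes a point from world to camera coordinates); the wrist camera has in their place "T_tool_cam" (4x4, takes a point from camera to tool coordinates, whose origin is the TCP and whose axes are the flange's). Camera axes: x right, y up, looking along -z (the intrinsics and any distortion apply to the point x, -y, -z); pixel columns grow to the right and rows downward; lengths in m; the calibration is good to about 2 mm. A picture is of the moment at which its call begins: read the wrist's pose just before it. calibration takes no time and is no camera call.
A pose or a line that the arm cannot do raises robot.PlanningError and nothing moves.
- workorder.close_job(): hands the job in, once; it reports no verdict.
Trained networks look in the newest picture that a camera, given by its name, has taken for a name from the list of things; names that differ only in an ending like _2 or _b are one class to them, and where a whole thing is asked for, a point or a joint stands for the part that bears it (a point fixed in the world has none). Each returns a list of dicts, best first, with "p" (0 to 1); they miss things now and then, are a little off and sometimes report something else, mostly with a low value. They report only what shows in the picture. A call takes as long as a camera call. They do not tell look-alikes from the thing itself.
- recognise(label, camera): "rect" ([centre column, centre row, width, height] in pixels, round what is visible of it).
Readings, each from a call of its own:
- robot.current_time_s(): time.
- robot.current_joint_positions(): joint angles.
- robot.current_dq(): joint speeds.
- robot.current_joint_torque(): joint torques, N m.
- robot.current_tool_pos(): TCP position.
- robot.current_eef_rot(): TCP orientation.
- robot.current_contact_force(): force on the tool from outside, world axes, zero at the start.
- robot.current_torque(): the same for the moment, N m.
- robot.current_finger_gap(): opening from 0.0 (shut) to 1.0 (fully open).
Only numpy, scipy, OpenCV 4.12 (cv2) and the standard library are available. Lean on these libraries where they do the work, as an engineer would, in place of code of your own. Each camera call takes 0.05 s, during which the arm holds its last target. There are 200 camera calls.

## Working session

There is one attempt and no reset: what is moved stays moved. The work goes in short steps, each a Python script; the robot and the scene stay as the last script left them, time stands still between calls to the robot, and variables do not carry over. Pictures are saved under pics/ and viewed, about 8 in all and at most 12, crops included, and the job is handed in when it is done.

```bash
mkdir -p pics; cat > h.py <<'E'
import numpy as np, cv2
from scipy.spatial.transform import Rotation as R
from station import robot, fingers, vision, workorder, recognise
def cam(n):
    c=vision.calibration(n); K=np.array(c["mtx"])
    if n=="wrist":
        T=np.eye(4);T[:3,:3]=R.from_euler('xyz',robot.current_eef_rot(),degrees=True).as_matrix();T[:3,3]=robot.current_tool_pos()
        X=T@np.array(c["T_tool_cam"])
    else: X=np.linalg.inv(np.array(c["extrinsics"]))
    return K,X,c.get("dist",c.get("distortion"))
def grab(n,f=None):
    C=cam(n); im=vision.grab_frame(n)
    if f: cv2.imwrite(f"pics/{f}.png",im[:,:,::-1])
    return im,C
def ray(C,uv):
    K,X,d=C; p=cv2.undistortPoints(np.array([[uv]],float),K,None if d is None else np.array(d))[0,0]
    v=X[:3,:3]@np.array([p[0],-p[1],-1]); return X[:3,3],v
def at_z(C,uv,z):
    o,v=ray(C,uv); return o+v*(z-o[2])/v[2]
def proj(C,P):
    K,X,d=C; q=np.linalg.inv(X)@np.append(P,1); q=np.array([[q[0],-q[1],-q[2]]])
    return cv2.projectPoints(q,np.zeros(3),np.zeros(3),K,None if d is None else np.array(d))[0].ravel()
E
python3 - <<'E'
from h import *
for n in("top","side"):
    im,C=grab(n,n+"0"); print(n,vision.calibration(n).keys(),C[1][:3,3],C[0][0,0])
    for l in("cartridge_mid","hub_grip","pocket_mouth","bell","jar","bottle","shaker","steel_cup"):
        try: print(l,[(np.round(r["rect"]),round(r["p"],2)) for r in recognise(l,n)])
        except Exception as e: print(l,e)
print(robot.current_time_s(),robot.current_eef_rot(), vision.calibration("wrist"))
cv2.imwrite("pics/both0.png",cv2.resize(np.hstack([cv2.imread("pics/top0.png"),cv2.imread("pics/side0.png")]),(800,300)))
E
```

```text
top dict_keys(['mtx', 'extrinsics']) [ 0.32850352 -0.0201548   1.23691579] 469.5663741892154
cartridge_mid [(array([140., 313.,  30.,  21.]), 0.93), (array([180., 312.,  23.,  18.]), 0.82), (array([214., 268.,  21.,  17.]), 0.78), (array([192., 244.,  19.,  23.]), 0.7), (array([178., 280.,  21.,  20.]), 0.69)]
hub_grip [(array([331., 226., 106., 107.]), 0.82)]
pocket_mouth [(array([332., 226., 108., 112.]), 0.61)]
bell [(array([228., 156.,  29.,  28.]), 0.97)]
jar [(array([131., 249.,  27.,  30.]), 0.8)]
bottle [(array([170., 203.,  28.,  33.]), 0.91), (array([433., 280.,  36.,  36.]), 0.28)]
shaker [(array([420., 226.,  25.,  27.]), 0.73)]
steel_cup [(array([434., 280.,  34.,  34.]), 0.87)]
side dict_keys(['mtx', 'extrinsics']) [0.33798451 0.77899111 1.15950564] 500.06022474832974
cartridge_mid [(array([259., 299.,  20.,  35.]), 0.74), (array([324., 326.,  20.,  36.]), 0.69), (array([292., 320.,  18.,  32.]), 0.68), (array([291., 285.,  18.,  31.]), 0.65), (array([316., 362.,  22.,  35.]), 0.57)]
hub_grip [(array([287., 183.,  92.,  94.]), 0.61)]
pocket_mouth [(array([286., 183.,  8
[... 257 characters left out ...]
cup [(array([352., 148.,  25.,  35.]), 0.68), (array([245., 359.,  29.,  35.]), 0.26), (array([293., 320.,  20.,  33.]), 0.23)]
0.9 [ 1.79997060e+02 -3.18299319e-04  2.62323086e+01] {'mtx': array([[375.00151492,   0.        , 279.20357165],
       [  0.        , 375.00151492, 208.9232282 ],
       [  0.        ,   0.        ,   1.        ]]), 'T_tool_cam': array([[-1.11615769e-04,  9.52165219e-01,  3.05583676e-01,
         7.79015344e-02],
       [ 9.99999965e-01,  1.79084860e-04, -1.92754435e-04,
        -6.81891802e-04],
       [-2.38259479e-04,  3.05583644e-01, -9.52165206e-01,
        -1.26648495e-01],
       [ 0.00000000e+00,  0.00000000e+00,  0.00000000e+00,
         1.00000000e+00]])}
```

View pics/top0.png

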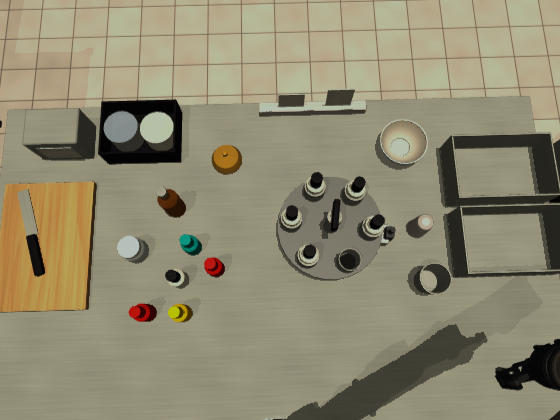

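View pics/side0.png

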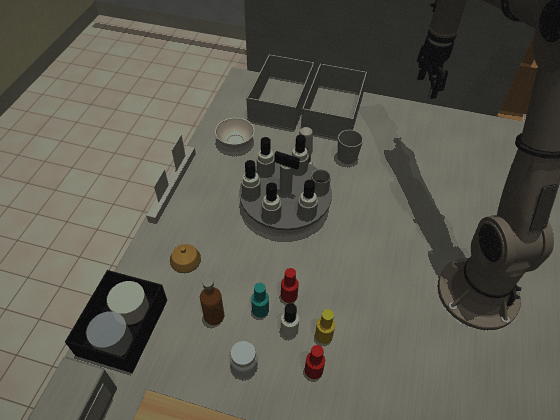

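The top view shows the loose white/black cartridge at about (176,278). Look-alikes there: red (214,267), red (142,313), yellow (179,313) and turquoise (190,243); the five in the carousel are fixed. I choose (176,278), side view (289,319). The empty pocket is at (348,260), the bar at (336,215) and the post at (388,235).

```bash
python3 - <<'E'
from h import *
T=cv2.imread("pics/top0.png");S=cv2.imread("pics/side0.png")
a=cv2.resize(T[255:300,150:210],(400,300),interpolation=cv2.INTER_CUBIC)
b=cv2.resize(S[295:340,260:320],(400,300),interpolation=cv2.INTER_CUBIC)
c=cv2.resize(T[170:290,270:430],(400,300),interpolation=cv2.INTER_CUBIC)
d=cv2.resize(S[135:240,225:365],(400,300),interpolation=cv2.INTER_CUBIC)
cv2.imwrite("pics/crop1.png",np.vstack([np.hstack([a,b]),np.hstack([c,d])]))
C=cam("top")
print("cap top",at_z(C,(173,273),.118),"pocket",at_z(C,(349,260),.115),"bar",at_z(C,(336,214),.205),"jar",at_z(C,(131,247),.08),"turq",at_z(C,(193,239),.118),"red",at_z(C,(216,264),.118))
for y,x,w,h in [(0,0,0,0)]: pass
E
```

```text
cap top [0.45459518 0.23606857 0.118     ] pocket [ 0.47359988 -0.18435925  0.115     ] bar [ 0.56690396 -0.1483542   0.205     ] jar [0.52656962 0.35082124 0.08      ] turq [0.53520936 0.18976638 0.118     ] red [0.47301343 0.13401122 0.118     ]
```

View pics/crop1.png

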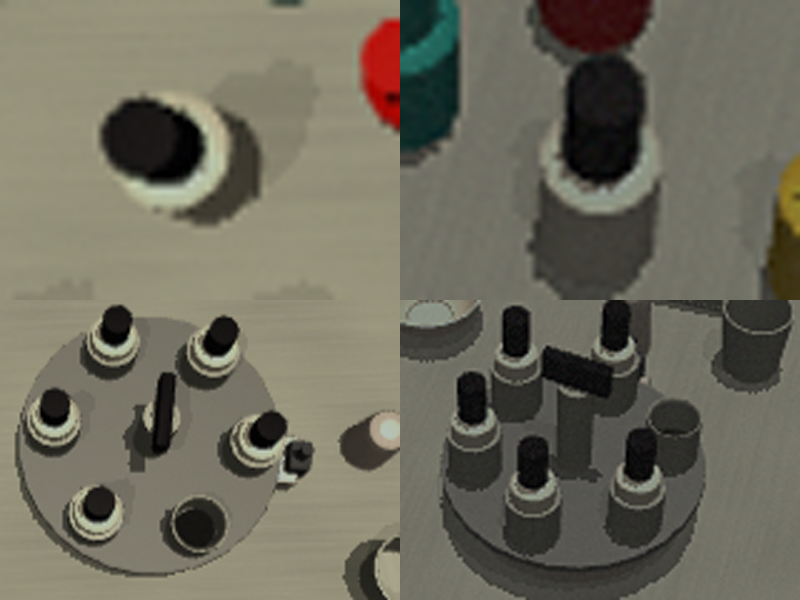

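Crop confirms the white body and black cap; cap top in the top image at about (170.7,275.7). Rough fit, then hover over the cartridge.

```bash
python3 - <<'E'
from h import *
from scipy.optimize import least_squares
C=cam("top");S=cam("side")
o1,v1=ray(C,(170.7,275.7));o2,v2=ray(S,(260+206/6.667,295+80/6.667))
A=np.c_[v1,-v2];t=np.linalg.lstsq(A,o2-o1,rcond=None)[0];print("two-view",o1+v1*t[0],o2+v2*t[1])
ct=at_z(C,(170.7,275.7),.118);print("cap",ct,at_z(S,(260+206/6.667,295+80/6.667),.118))
tt=[(270+a/2.5,170+b/2.5) for a,b in[(122,13),(225,30),(272,123),(100,202),(54,100)]]
P=np.array([at_z(C,u,.185)[:2] for u in tt]+[at_z(C,(349.6,259.2),.115)[:2]])
# order ccw in the image from pocket: pocket, (272), (225),(122),(54),(100)
P=P[[5,2,1,0,4,3]]
f=lambda q:(q[:2]+.1*np.c_[np.cos(q[2]+np.arange(6)*np.pi/3),np.sin(q[2]+np.arange(6)*np.pi/3)]-P).ravel()
s=least_squares(f,[.55,-.15,-2.7]);print("hub",s.x,np.degrees(s.x[2]),"res",np.round(f(s.x),4));print("pocket",s.x[:2]+.1*np.array([np.cos(s.x[2]),np.sin(s.x[2])]),P[0])
a,b=[at_z(C,(270+u/2.5,170+w/2.5),.205)[:2] for u,w in((168,75),(159,150))];print("bar yaw",np.degrees(np.arctan2(*(a-b)[::-1])))
for p,y in[((ct[0],ct[1],.235),0),((ct[0],ct[1],.1),0),((.47,-.184,.165),0),((.47,-.184,.31),0),((.55,-.145,.192),-10),((.55,-.145,.192),50),((.55,-.145,.192),-70),((.55,-.145,.192),170)]:
    print(p,y,np.round(robot.inverse_kinematics(p,[180,0,y]),0))
robot.move_to([.42,.2,.3],[180,0,0]);robot.move_to([ct[0],ct[1],.236],[180,0,0])
im,W=grab("wrist","w1")
print([(np.round(r["rect"],1),round(r["p"],2)) for r in recognise("cartridge_mid","wrist")]);print(proj(W,ct),robot.current_tool_pos(),robot.current_time_s(),robot.current_contact_force())
E
```

```text
two-view [0.44846013 0.24158795 0.11705578] [0.4471784  0.24159202 0.11691943]
cap [0.44835899 0.24136725 0.118     ] [0.44706523 0.242149   0.118     ]
hub [ 0.56944204 -0.14960475 -2.7673475 ] -158.55733242532645 res [ 0.0009 -0.0002 -0.0018 -0.0001  0.001  -0.0007 -0.0036  0.0027  0.0003
 -0.0017  0.0033  0.0001]
pocket [ 0.47636365 -0.18616176] [ 0.47548121 -0.18591842]
bar yaw -9.83263262016032
(np.float64(0.44835898724901746), np.float64(0.24136725392601474), 0.235) 0 [  14.   23.  -59.   93.   20.   76. -138.]
(np.float64(0.44835898724901746), np.float64(0.24136725392601474), 0.1) 0 [   5.   28.  -46.  103.   24.   59. -141.]
(0.47, -0.184, 0.165) 0 [ 28.  17. -11. 101.   4.  63. -74.]
(0.47, -0.184, 0.31) 0 [ 29.  11. -12.  86.   2.  82. -73.]
(0.55, -0.145, 0.192) -10 [ 22.  23. -12.  88.   5.  69. -91.]
(0.55, -0.145, 0.192) 50 [ 26.  23. -18.  88.   8.  70. -33.]
(0.55, -0.145, 0.192) -70 [  15.   22.   -3.   89.    1.   69. -148.]
(0.55, -0.145, 0.192) 170 [ 36.  25. -33.  88.  14.  71.  82.]
[(array([186.9, 280.9,  62.8,  95.7]), 0.96), (array([394.2, 156.7,  88.6,  62.5]), 0.93), (array([274.7, 186.1,  58. ,  75.1]), 0.71), (array([287. , 284.9,  47.4,  92.2]), 0.62), (array([319. ,  75.2,  59.6,  60.9]), 0.56)]
[278.19392278 207.73295058] [0.4493352  0.2402989  0.23725263] 3.9667 [-0.47070987  0.22952544 -0.10674615]
```

View pics/w1.png

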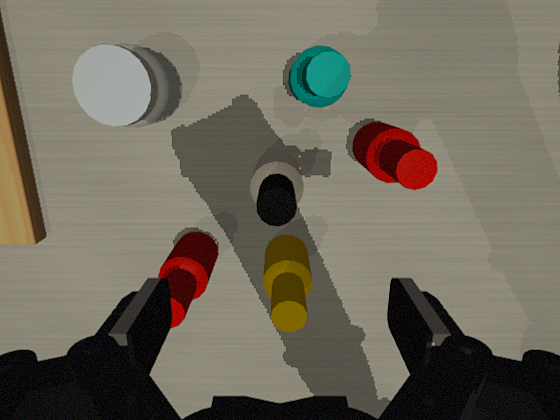

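Wrist view: the white/black cartridge's cap top is at about (277,205), as predicted; red, turquoise and yellow stand around it, with room for the fingers. Grasping.

```bash
python3 - <<'E'
from h import *
im=cv2.imread("pics/w1.png")[:,:,::-1]
W=cam("wrist")
m=(im.max(2)<40).astype(np.uint8)[165:235,240:320]
n,l,st,c=cv2.connectedComponentsWithStats(m);k=1+np.argmax(st[1:,4]);x,y,w,h,a=st[k];print(st[k])
r=w/2; uv=(240+x+w/2-.5,165+y+h-r-.5); p=at_z(W,uv,.118);print(uv,p)
fingers.gripper_to(.8)
robot.line_to([p[0],p[1],.15],[180,0,0],velocity=.15)
robot.line_to([p[0],p[1],.098],velocity=.08)
print(robot.current_tool_pos())
fingers.gripper_to(0,60);print(robot.current_tool_pos(),robot.current_finger_gap(),robot.current_contact_force())
q=np.array(robot.current_tool_pos())
robot.line_to([q[0],q[1],.31],velocity=.2)
print("held",robot.current_finger_gap(),robot.current_contact_force(),"cap-TCP xy",p[:2]-q[:2])
robot.move_to([.40,-.186,.315],[180,0,0]);robot.pause(.3)
im,W=grab("wrist","w2");grab("side","s2")
np.savez("w2.npz",K=W[0],X=W[1])
print(robot.current_tool_pos(),robot.current_eef_rot(),proj(W,[.4760,-.186,.115]),robot.current_time_s())
E
```

```text
[  17    9   40   52 1644]
(np.float64(276.5), np.float64(205.5)) [0.45078933 0.2426078  0.118     ]
[0.45121762 0.24281204 0.09841179]
[0.45133303 0.24276967 0.09863615] 0.30947950380265216 [-0.25736462 -0.1795365   3.24827539]
held 0.30971337453498277 [ 0.09420217 -0.15518895 -2.11665528] cap-TCP xy [-0.0005437  -0.00016187]
[ 0.40014609 -0.18577843  0.31498016] [1.79992852e+02 6.69149703e-03 3.25135582e-02] [280.33676673  91.05202942] 9.4583
```

View pics/w2.png

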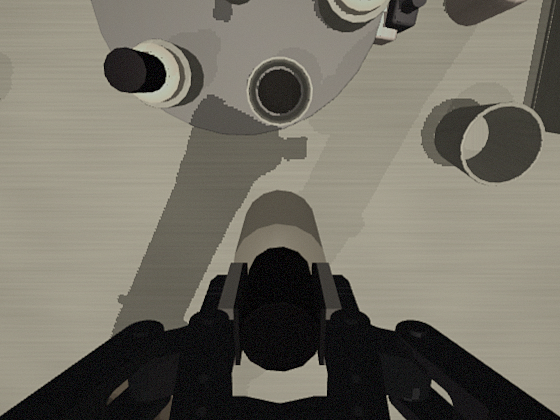

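The wrist view shows the held cartridge (foot edge at row ~191) and the pocket rim centred at about (280,91), as predicted. Measuring both in this picture.

```bash
python3 - <<'E'
from h import *
from scipy.optimize import least_squares
z=np.load("w2.npz");W=(z["K"],z["X"],None)
im=cv2.imread("pics/w2.png");g=cv2.cvtColor(im,cv2.COLOR_BGR2GRAY)
print("col280 rows185-235",g[185:235,280]);print("row205",g[205,235:330]);
print("dn rows 50-132 col 280",g[50:132,280]);print("row91",g[91,240:320])
t=np.array([.4001,-.1858]);a=np.linspace(0,2*np.pi,361)
for r,h in((.022,.006),(.017,0),(.022,.066)):
    u=np.array([proj(W,[t[0]+r*np.cos(b),t[1]+r*np.sin(b),.315-.0986+h]) for b in a]);print(r,h,"top",u[u[:,1].argmin()],"cols",u[:,0].min(),u[:,0].max())
for r in(.023,.0275):
    u=np.array([proj(W,[.476+r*np.cos(b),-.186+r*np.sin(b),.115]) for b in a]);print("rim",r,u.min(0),u.max(0))
c=cv2.resize(im[50:240,210:350],None,fx=3.1,fy=3.1,interpolation=cv2.INTER_CUBIC)
cv2.imwrite("pics/c2.png",c)
E
```

```text
col280 rows185-235 [157 159 160 158 156 119  73  84  84  85  80  84  83  85  83  82  82  84
  84  85  81  83  84  85  85  84  85  81  80  82  81  84  87  84  82  83
  83  83  82 107 119 119 119 121 119 119 121 124 125 123]
row205 [ 99  98  97 100  97  89 119 161 156 156 155 156 155 157 156 139  82  77
  75  82  81  84  78  85  84  82  78  81  80  85  83  85  79  84  84  87
  82  82  82  85  84  85  85  85  80  81  84  83  81  81  85  83  84  81
  80  82  84  83  83  82  82  83  81  81  81  81  80  82  81  81  81  75
  73  79 125 156 152 149 150 147 148 149 148 149 147 151 147 149 148 148
 148 151 149 149 150]
dn rows 50-132 col 280 [133 129 131 131 129 127 146 177 168 124  88  78  64  55  56  47 118 141
 102  31  26  34  35  39  39  37  38  39  36  34  34  35  38  35  39  34
  39  38  34  35  37  35  39  33  38  38  31  36  37  35  43  37  35  34
  35  39  28  36  35  28  32  32  37  43  62  73  64  57  58  56  65  78
  87 105 165 175 152 112  65  90 148 162]
row91 [138 140 140 139 138 136 157 182 150  98  86  69  59  58  50  83 135 132
  44  22  33  35  30  33  35  31  36  42  39  30  39  34  35  34  36  35
  36  36  35  39  35  34  42  35  40  33  36  31  37  33  35  31  34  36
  36  25  30  29  32  25  41  80  73  66  52  55  58  68  82  95 137 187
 162 129 132 135 131 133 134 132]
0.022 0.006 top [280.45142221 186.02371548] cols 244.87350150473114 315.8722419542435
0.017 0 top [280.39660709 191.44627439] cols 253.56934644435995 307.10701321575635
0.022 0.066 top [280.96502828 219.04034143] cols 233.76055604491557 327.92016099488905
rim 0.023 [252.64560831  61.3639285 ] [308.02583315 119.43013439]
rim 0.0275 [247.22473887  55.39436169] [313.44700297 124.83653797]
```

View pics/c2.png

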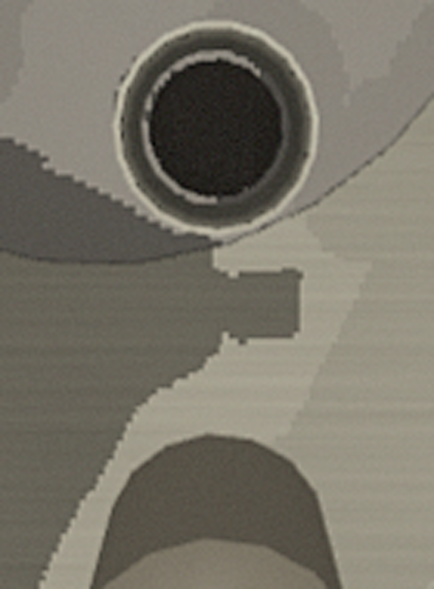

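Measured in the same picture: the held cartridge sits 2.4 mm behind the TCP in x and 0.5 mm in +y. The pocket is at about (0.4753,-0.1853), so the TCP target is about (0.4778,-0.1858). Descending with a force guard.

```bash
python3 - <<'E'
from h import *
robot.line_to([.4778,-.1858,.315],[180,0,0],velocity=.1)
robot.line_to([.4778,-.1858,.224],velocity=.12);robot.pause(.3)
f0=np.array(robot.current_contact_force());print(robot.current_tool_pos(),f0)
grab("side","s3");
s=robot.line_to([.4778,-.1858,.200],velocity=.02,f_stop=4)
print(s,robot.current_tool_pos(),np.array(robot.current_contact_force())-f0)
if not s:
    s=robot.line_to([.4778,-.1858,.160],velocity=.02,f_stop=5)
    print(s,robot.current_tool_pos(),np.array(robot.current_contact_force())-f0)
print(robot.current_time_s())
E
```

```text
[ 0.47810292 -0.18592587  0.2244829 ] [-1.06185274 -0.26606925 -1.70628117]
False [ 0.47789115 -0.18588067  0.20014995] [ 1.1397915   0.20771335 -0.05975549]
True [ 0.47773348 -0.18578479  0.17469078] [1.87898704 1.04801501 4.69304044]
14.225
```

No rim contact; the foot met the seat about 39 mm below the rim. Pressing slowly.

```bash
python3 - <<'E'
from h import *
z0=.1747
while True:
    s=robot.line_to([.4778,-.1858,z0-.003] if z0>.1735 else [.4778,-.1858,.161],velocity=.008,f_stop=13)
    print(s,robot.current_tool_pos(),robot.current_contact_force())
    if z0<=.1735: break
    z0=.173
robot.pause(.2);print(robot.current_tool_pos(),robot.current_contact_force(),robot.current_finger_gap(),robot.current_time_s())
E
```

```text
False [ 0.47835729 -0.18645588  0.17297081] [-0.84545141  0.27065268  6.45965515]
True [ 0.47872564 -0.18733966  0.16741248] [-0.40289131  0.21661986  4.02764571]
[ 0.47870181 -0.18721058  0.16737722] [-0.88981849  0.65299986  4.88402599] 0.30945927540073975 15.7833
```

```bash
python3 - <<'E'
from h import *
for fs in (11,12):
    f=np.array(robot.current_contact_force());x,y,_=robot.current_tool_pos()
    s=robot.line_to([.4785,-.187,.158],velocity=.006,f_stop=fs)
    print(f[2],s,robot.current_tool_pos(),robot.current_contact_force())
    robot.pause(.1)
print(robot.current_tool_pos(),robot.current_contact_force(),robot.current_time_s())
grab("wrist","w4")
E
```

```text
4.884025989257587 True [ 0.4789599  -0.18789233  0.1673721 ] [-1.12612662  0.9970845   3.70537507]
5.756038100620612 True [ 0.47916249 -0.18849102  0.16739129] [-1.28211134  1.17686423  4.19072072]
[ 0.47916358 -0.18840134  0.16738581] [-1.23202176  0.55949645  4.69914817] 17.175
```

```bash
python3 - <<'E'
from h import *
z=.1672
for i in range(14):
    x,y,_=robot.current_tool_pos()
    s=robot.line_to([.4778,-.1858,z],velocity=.01,f_stop=14)
    f=robot.current_contact_force();p=robot.current_tool_pos()
    print(s,round(z,4),np.round(p,4),np.round(f,1))
    if s or f[2]>17: break
    z-=.0004
print(np.round(robot.current_eef_rot(),2),robot.current_torque(),robot.current_time_s())
E
```

```text
False 0.1672 [ 0.478  -0.1857  0.1674] [-0.1 -0.1  5.4]
False 0.1668 [ 0.4782 -0.1859  0.1674] [-0.6 -1.5  6.9]
False 0.1664 [ 0.4783 -0.1861  0.1674] [-0.8  0.3  9.1]
False 0.166 [ 0.4784 -0.1862  0.1674] [-1.4  1.8 10.5]
False 0.1656 [ 0.4786 -0.1864  0.1673] [-1.4  0.4 12.3]
False 0.1652 [ 0.4787 -0.1866  0.1673] [-2.   0.6 14. ]
False 0.1648 [ 0.4788 -0.1868  0.1673] [-3.6  0.9 16.4]
False 0.1644 [ 0.479  -0.187   0.1673] [-2.8  0.1 18.2]
[ 1.7991e+02 -3.5000e-01  5.0000e-02] [0.22357018 0.89915543 0.13027105] 19.4167
```

View pics/w4.png

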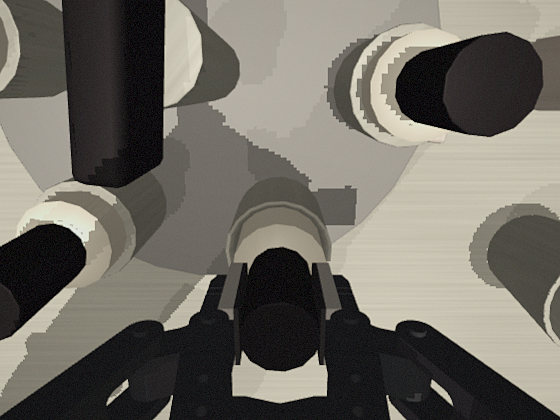

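Solid stop: z unchanged at 0.1674 m while the force rose from about 7 to 20 N, and the cartridge stands in the pocket in the wrist view. Releasing, then looking at the bar.

```bash
python3 - <<'E'
from h import *
robot.line_to([.4778,-.1858,.1674],[180,0,0],velocity=.02);robot.pause(.2)
print(robot.current_contact_force())
fingers.gripper_to(.65);robot.pause(.1)
robot.line_to([.4778,-.1858,.26],velocity=.12)
robot.line_to([.568,-.149,.315],[180,0,-10],velocity=.12);robot.pause(.3)
im,W=grab("wrist","w5");np.savez("w5.npz",K=W[0],X=W[1])
print(robot.current_tool_pos(),robot.current_contact_force(),proj(W,[.568,-.149,.205]),robot.current_time_s())
for r in (.035,-.035): print(proj(W,[.568+r*np.cos(np.radians(-10)),-.149+r*np.sin(np.radians(-10)),.205]))
E
```

```text
[-0.91306646  0.50514987  6.30514458]
[ 0.56776763 -0.14904801  0.31502248] [0.20484166 0.07935738 0.18875018] [279.46072729 210.83909988] 22.7667
[279.43937594 158.46770442]
[279.48032036 258.89769876]
```

View pics/w5.png

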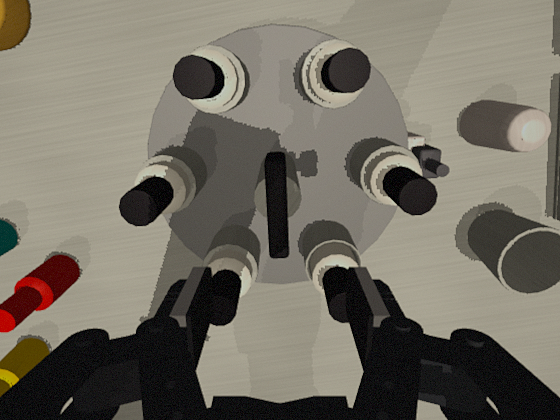

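The bar shows from about (277,153) to (280,258), nearly aligned with the jaws; the fresh cartridge stands at the lower right, released. Refining and turning.

```bash
python3 - <<'E'
from h import *
z=np.load("w5.npz");W=(z["K"],z["X"],None)
g=cv2.cvtColor(cv2.imread("pics/w5.png"),cv2.COLOR_BGR2GRAY)
rows=np.arange(172,252,4);L=[];Rr=[]
for r in rows:
    c=np.where(g[r,255:305]<45)[0]+255;L.append(c.min());Rr.append(c.max())
m=(np.array(L)+np.array(Rr))/2;k=np.polyfit(rows,m,1);print(L,Rr,k)
a,b=[at_z(W,(np.polyval(k,r),r),.205) for r in(159,257.5)]
yaw=np.degrees(np.arctan2(*(a-b)[:2][::-1]));c=(a+b)/2;print("yaw",yaw,"centre",c)
assert abs(yaw+10)<6
c=np.array([.568,-.149])*.5+c[:2]*.5 if np.hypot(*(c[:2]-[.568,-.149]))<.006 else 1/0
robot.line_to([*c,.26],[180,0,yaw],velocity=.1)
print(robot.line_to([*c,.193],velocity=.06,f_stop=6),robot.current_tool_pos())
fingers.gripper_to(0,40);print(robot.current_finger_gap(),robot.current_tool_pos(),robot.current_contact_force(),robot.current_time_s())
np.save("bar.npy",[*c,yaw])
E
```

```text
[np.int64(265), np.int64(265), np.int64(266), np.int64(266), np.int64(266), np.int64(266), np.int64(266), np.int64(267), np.int64(267), np.int64(267), np.int64(267), np.int64(267), np.int64(268), np.int64(268), np.int64(268), np.int64(268), np.int64(269), np.int64(269), np.int64(269), np.int64(269)] [np.int64(285), np.int64(285), np.int64(285), np.int64(285), np.int64(286), np.int64(286), np.int64(286), np.int64(286), np.int64(286), np.int64(286), np.int64(286), np.int64(287), np.int64(287), np.int64(287), np.int64(287), np.int64(287), np.int64(287), np.int64(287), np.int64(287), np.int64(288)] [4.40789474e-02 2.67468421e+02]
yaw -7.748460995577633 centre [ 0.56866906 -0.14728446  0.205     ]
False [ 0.56863624 -0.14833307  0.1934871 ]
0.15798807751213104 [ 0.56852126 -0.14760146  0.19335124] [-0.53045219  1.79800637  2.260408  ] 25.1833
```

```bash
python3 - <<'E'
from h import *
p=robot.current_tool_pos();y0=robot.current_eef_rot()[2];print(y0)
for i in range(1,6):
    robot.move_to([.5686,-.1475,.1933],[180,0,y0+12*i])
    print(i,np.round(robot.current_tool_pos(),4),np.round(robot.current_contact_force(),1),np.round(robot.current_torque(),2))
robot.pause(.3)
print(robot.current_eef_rot(),robot.current_contact_force(),robot.current_torque(),robot.current_time_s())
fingers.gripper_to(.5);robot.pause(.2)
p=robot.current_tool_pos()
robot.line_to([p[0],p[1],.31],velocity=.12);robot.pause(.3)
im,W=grab("wrist","w6")
r=np.radians(-7.75+60)
for z in(.035,-.035): print(proj(W,[.5686+z*np.cos(r),-.1475+z*np.sin(r),.205]))
print(robot.current_eef_rot(),robot.current_time_s())
E
```

```text
-7.717268403740084
1 [ 0.5685 -0.1476  0.1934] [0.3 1.7 1.5] [ 0.2   0.02 -1.12]
2 [ 0.5686 -0.1477  0.1933] [-0.1  0.8  3.2] [ 0.16  0.06 -0.89]
3 [ 0.5689 -0.1476  0.1933] [-0.3 -0.7  3.3] [-0.07 -0.16  0.14]
4 [ 0.5689 -0.1476  0.1933] [ 0.1 -2.   0.7] [-0.72  0.45 -0.08]
5 [ 0.5689 -0.1476  0.1933] [2.1 0.  0.6] [ 0.12 -0.34 -0.82]
[ 1.79969916e+02 -8.98428882e-04  5.21784753e+01] [ 2.52638739 -0.28135393 -0.73151776] [ 0.02583497 -0.45633657 -0.04004678] 26.9833
[280.89188488 161.32336684]
[280.70365528 263.44530438]
[-1.79968063e+02  1.88923421e-02  5.22812568e+01] 29.05
```

View pics/w6.png

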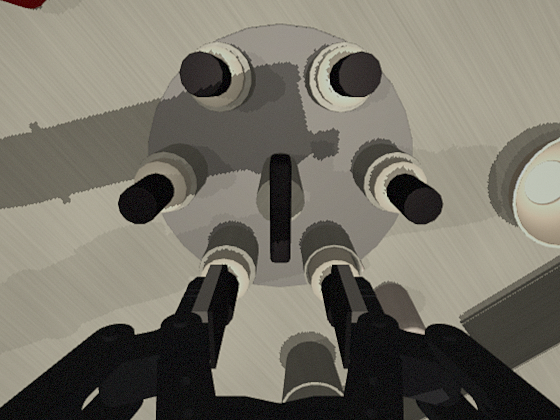

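The bar now runs straight along the tool at (281,155)–(280,262), so it turned about 60°. Retreating and checking from above.

```bash
python3 - <<'E'
from h import *
robot.line_to([.50,-.1,.36],velocity=.2)
robot.move_to([.38,.05,.42],[180,0,20]);robot.pause(.5)
a,C=grab("top","t7");b,S=grab("side","s7")
A=cv2.imread("pics/t7.png");B=cv2.imread("pics/s7.png")
c=cv2.resize(A[165:290,265:455],(800,526),interpolation=cv2.INTER_CUBIC)
cv2.imwrite("pics/c7.png",np.vstack([np.hstack([cv2.resize(A,(400,300)),cv2.resize(B,(400,300))]),np.hstack([cv2.resize(A[170:290,270:430],(400,300),interpolation=cv2.INTER_CUBIC),cv2.resize(B[135:240,225:365],(400,300),interpolation=cv2.INTER_CUBIC)])]))
print(robot.current_time_s(),robot.current_contact_force())
E
```

```text
31.2917 [-0.66306319 -0.38414766  0.41820735]
```

View pics/c7.png

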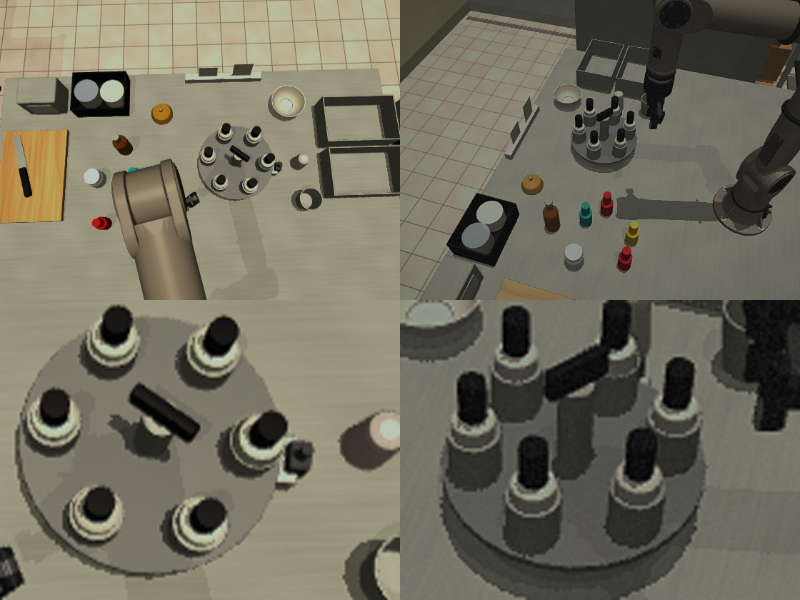

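All six places are filled and back in the detent positions. The bar has turned about 60° counter-clockwise, a cartridge stands beside the post, and the other things are where they were.

```bash
python3 -c "
from station import *
from station import workorder
print(workorder.close_job())"
```

```text
the job is handed in; nothing more can be done
None
```

The fresh cartridge is pressed down in the pocket, the carousel is turned one click counter-clockwise, and the job is handed in. The robot clock read about 31 s at my last check, against the 72 s limit.

- **Seating:** I gripped the white cartridge with the black cap, and it entered the pocket without touching the rim. The foot met the seat about 39 mm below the rim. It then sank about 7.3 mm as measured, against the nominal 8 mm. I put the gap down to some slide at first contact.
- **Stop check:** The height then held at 0.1674 m while the force rose from about 7 to 20 N, so the seat is on its solid stop. The highest force I read was about 20 N. I did not log forces between readings, so brief peaks are not ruled out.
- **Carousel movement while pressing:** The wheel swung up to about 1.7° counter-clockwise. It was back in its detent when I gripped the bar.
- **Turn:** I gripped the bar, turned it 60°, let go and lifted clear. Afterwards the wrist view showed the bar still at the turned angle. The top and side views showed all six places filled and a cartridge beside the dosing post.
- **Other things:** They looked undisturbed in those last views.

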